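Load the footage drive and hold the shuttle at its third click

TASK

Load the footage and skim forward through it: take the one tall drive out of the rack and slide it upright down into the docking station's slot, keeping hold of it until it is fully home, then let go of it. Then turn the console's spring-return shuttle ring clockwise (seen from above) past its first two clicks to the third and keep holding it there, for it springs back to rest when released: finish while still holding it. Leave the short drives and everything else on the desk where they are.

Things in the scene. Friction and masses are not known exactly. Their poses are not given: they have to be found in the camera images.
- drive: the footage drive: an upright bare-metal drive with a black end cap on top, 15 mm thick (its x) by 70 mm wide (its y) by 100 mm tall, 0.10 to 0.20 kg, the only tall one in the rack. Origin: centre of its underside. It starts standing in one of the rack's three slots, its top 113 mm above the desk. Either way round fits the dock.
- rack: plywood drive rack, fixed, 142 mm (its x) by 94 mm (its y) by 45 mm tall, with three slots side by side along its x, 46 mm apart, each 18 mm (x) by 73 mm (y) and 32 mm deep. Origin: centre of its underside. The three drives stand in it, each turned as the rack is.
- short_a: a short drive standing in the rack: like the tall one but 76 mm tall. Origin: centre of its underside. Leave alone.
- short_b: a second short drive standing in the rack, the same as the first. Origin: centre of its underside. Leave alone.
- dock: docking station, fixed: a black block 90 mm (its x) by 130 mm (its y) by 65 mm tall with one slot in the middle of its top. The slot takes a drive upright, lower end first: 18 mm along the dock's x by 73 mm along its y, 35 mm deep, its mouth bevelled 3 mm. Origin: centre of its underside. Dock and rack may be on either side of the console.
- slot_floor (a point): centre of the dock slot's floor, 30 mm above the desk; a drive that is fully home has its underside here and sticks out 65 mm above the dock. Axes as the dock's.
- console: edit console, fixed: a flat grey panel 150 mm (its x) by 200 mm (its y), top face 30 mm above the desk, with the shuttle ring on its -y half and a block of keys (5 mm high) on its +y half, from y = 20 mm on. Origin: centre of its underside. The ring's axis stands at x = 0, y = -42 mm.
- shuttle_ring (a point): point on the shuttle ring's upright axis at its mid height, 41 mm above the desk; it turns with the ring. The ring is a black ribbed ring 60 mm in outside diameter, from 2 to 20 mm above the console's top face, round an aluminium disc that fills it; it can be gripped across its diameter from above (the console's top face is clear for 55 mm or more round the axis) or pushed by its lug.
- shuttle_lug (a point): top of the outer part of the ring's lug, 38 mm from the axis, 50 mm above the desk. The lug is 11 mm wide and reaches out to 42 mm from the axis; at rest it points along the console's +x. White marks on the console round the ring show the clicks, one each 0.4 rad; the long mark is the rest position.
- shuttle (a joint): angle of the shuttle ring, rad: 0 at rest, positive clockwise seen from above. Clicks (soft detents) at 0.4, 0.8, 1.2 (the third) and 1.6, stops at 1.75 either way. A spring of about 0.18 N m per rad turns it back to 0 from every click when released; the clicks add up to about 0.045 N m either way between them, so about 0.22 N m holds it at the third.
- mug: white mug 82 mm in diameter, 92 mm tall, origin at the centre of its underside. Leave alone.
- phone: phone lying flat, 150 by 72 by 8 mm, origin at the centre of its underside. Leave alone.
- notes: block of note paper 76 by 76 by 22 mm, origin at the centre of its underside. Leave alone.
- earbuds: small white earphone case 62 by 48 by 24 mm, origin at the centre of its underside. Leave alone.
- cardcase: clear memory-card case 85 by 60 by 20 mm, origin at the centre of its underside. Leave alone.
- mouse: computer mouse 116 by 64 by 34 mm, on its mat, origin at the centre of its underside. Leave alone.

How it is judged:
On the way, in this order (a step that is already met when the one before it is completed fails the run):
1. the tall drive, still held by the gripper, is in the dock's slot within 10 mm of its floor (horizontal distance between drive and slot_floor below 0.006 m and angle between drive's own z axis and vertical below 0.12 rad and z of drive in the frame of slot_floor below 0.01 m and contact force between the fingers and drive above 0.3 N), for 0.05 s.
2. the tall drive stands fully home in the dock, let go (horizontal distance between drive and slot_floor below 0.006 m and angle between drive's own z axis and vertical below 0.12 rad and z of drive in the frame of slot_floor between -0.003 and 0.003 m and contact force between the fingers and drive below 0.1 N), for 0.2 s.
3. the fingers hold the shuttle ring at its third click (value of joint shuttle between 1.04 and 1.36 rad and contact force between the fingers and shuttle above 1 N), for 0.5 s.
At the end, for the whole second after the job is handed in: The tall drive stands at rest and untouched in the dock: underside within 3 mm of the slot's floor, within 6 mm of its middle, upright within 0.12 rad. The fingers press on the shuttle ring with more than 1 N and keep it still at its third click, between 1.04 and 1.36 rad (all of step 2 and all of step 3 and linear speed of drive below 0.02 m/s and velocity of joint shuttle between -0.3 and 0.3 rad/s); the arm keeps its last pose, push and grip.
It fails at once if a short drive is shifted by more than 20 mm (distance of any of short_a, short_b from where it was at the start of the episode above 0.02 m).
It fails at once if the mug, phone, note block, earphone case, card case or mouse is shifted by more than 20 mm (distance of any of mug, phone, notes, earbuds, cardcase, mouse from where it was at the start of the episode above 0.02 m).
It also fails if it takes over 59 s, if anything falls off the work surface, if the arm or the gripper's body presses on something with over 40 N, if the wrist force passes 120 N, or if a joint passes its speed limit or range.

ROBOT

A 7-joint arm with a two-finger parallel gripper is mounted at the origin on the work surface. World frame = base frame: x ahead of the robot, y to its left, z up, the work surface at z = 0. Lengths are in m, angles in rad, forces in N, time in s.
With the tool pointing down it reaches from about 0.425 to 0.925 m from the base axis. Payload 6.8 kg.
Tool frame: the origin (TCP) lies at the very end of the fingers, on their centre line; the grasp point (between the pads) lies 19 mm behind it; z points along the fingers, y is the line along which they close (so a half turn about z gives the same grasp; the last joint's range is limited). The gripper opens to 85 mm and grips with 20 to 120 N. Pads are 22 mm wide; open, the fingers measure 114 mm over their backs; the gripper's body (76 mm by 85 mm) begins 54 mm behind the grasp point. The pads swing forward as they close: fully open they stand 13 mm farther back than shut.
Start: joints at [-1.366, 0.477, 0.022, 1.555, -0.011, 1.109, -0.083], TCP at [0.208, 0.642, 0.231] pointing down, gripper open.
Joint ranges: [-2.96, 2.96], [-0.34, 2.1], [-1.41, 1.46], [0.24, 2.44], [-1.37, 4.51], [0.17, 1.92], [-2.96, 2.96]. Speed limits (rad/s): [2.39, 2.39, 3.14, 3.14, 3.14, 3.14, 3.14].

INTERFACE

Orientations are given as a unit quaternion [w, x, y, z].
In Python, from station import bot gives the robot as it stands.
- The arm moves only by the tool jog_arm, never from a script. Its argument "motion" is a list of rows, each a list of 7 numbers: the turn, a rotation vector about the tool's x, y, z in rad, then the shift along the tool's x, y, z in mm, then the finger opening in mm, from 0 to 85.4. A call has 1 to 10 rows; each row is the pose to reach, as a shift and turn from the pose commanded when the call began, along the tool's axes at that moment; what a row does not reach only later rows make up. A row lasts 1/8 s, in which the tool goes at most 62.5 mm and 10.7 degrees, less where a joint would pass 70% of its speed; a pose out of reach is approached as far as the arm can. A call with a gripper value outside its range is refused whole. The fingers move at their own pace and stop on an object; "grip_force" is the grip in N (left out, the last holds). Time passes only in rows, so rows that repeat a pose let the fingers close. It gives the time, the measured TCP pose, the force, the opening and the grip force at its end, in the units of the state.
- bot.get_obs(): the state, without advancing time (a new reading comes with each control period).
- bot.read_camera(name): name is "side" or "top" or "wrist"; returns a dict with "pixels" (384x512x3 uint8, red, green, blue), "camera_matrix" (3x3 intrinsics, pixels), "T" (4x4, takes a point from camera to world coordinates); the wrist camera has in their place "tool_from_camera" (4x4, takes a point from camera to tool coordinates, whose origin is the TCP and whose axes are the flange's). Camera axes: x right, y down, z forward; pixel columns grow to the right and rows downward; lengths in m; the calibration is good to about 2 mm. A picture is of the moment at which its call begins: read the wrist's pose just before it. There is no depth.
- bot.hand_in(): hands the job in; it is judged then, once.
Trained networks look in a picture, given as the dict that the camera call returned (one of the last four; its "shot" number tells which), for a name from the list of things; names that differ only in an ending like _2 or _b are one class to them, and where a whole thing is asked for, a point or a joint stands for the part that bears it (a point fixed in the world has none). Each returns a list of dicts, best first, with "score" (0 to 1); they miss things now and then, are a little off and sometimes report something else, mostly with a low value. They report only what shows in the picture. A call takes as long as a camera call.
- bot.spot_in(thing, picture): "xy" ([column, row] in pixels, amid what is visible of it).
- bot.tip_of(thing, picture): "xy" ([column, row] in pixels: a listed point, or the origin of a listed thing).
The state is a dict: "t": time; "q": joint angles; "joint_vel": joint speeds; "joint_torque": joint torques, N m; "eef_pos": TCP position; "tool_rot": TCP orientation; "contact_force": force on the tool from outside, world axes, zero at the start; "torque": the same for the moment, N m; "gripper_width": opening from 0.0 (shut) to 1.0 (fully open); "grasp_force": force on a finger pad.
Only numpy, scipy, OpenCV 4.12 (cv2) and the standard library are available. Lean on these libraries where they do the work, as an engineer would, in place of code of your own. Each camera call takes 0.05 s, during which the arm holds its last target. There are 200 camera calls.

## Working session

There is one attempt and no reset: what is moved stays moved. The work goes in short steps, Python scripts to look and compute and a tool call to move; the robot and the scene stay as the last step left them, time stands still between calls to the robot, and variables do not carry over. Pictures are saved under pics/ and viewed, at most 10 in all, crops included, and the job is handed in when it is done.

Besides the shell and the picture viewer there is one more tool, called after ">>>" as name([rows], argument=value, ...), one row to a line, values as JSON. jog_arm: Moves the arm, as the interface text tells. Its arguments: {"type":"object","properties":{"motion":{"type":"array"},"grip_force":{"type":"number"}},"required":["motion"]}

```bash
mkdir -p pics; ls
cat > h.py <<'E'
import numpy as np, cv2
from station import bot
from scipy.spatial.transform import Rotation as R
def Rq(q): return R.from_quat([q[1],q[2],q[3],q[0]])
def shot(name):
    o=bot.get_obs(); p=bot.read_camera(name)
    if name=="wrist":
        T=np.eye(4); T[:3,:3]=Rq(o["tool_rot"]).as_matrix(); T[:3,3]=o["eef_pos"]; p["W"]=T@np.array(p["tool_from_camera"])
    else: p["W"]=np.array(p["T"])
    return p
def ray(p,xy,z):
    d=p["W"][:3,:3]@np.linalg.inv(p["camera_matrix"])@[xy[0],xy[1],1]; c=p["W"][:3,3]
    return c+d*(z-c[2])/d[2]
def proj(p,X):
    c=p["W"][:3,:3].T@(np.array(X)-p["W"][:3,3]); u=p["camera_matrix"]@c; return u[:2]/u[2]
def save(p,n,k=1): cv2.imwrite("pics/"+n,cv2.resize(p["pixels"][:,:,::-1],None,fx=k,fy=k))
E
python3 - <<'E'
from h import *
np.set_printoptions(precision=4,suppress=True)
o=bot.get_obs(); print(o)
ims=[]
for n in ["top","side"]:
    p=shot(n); print(n,p["W"]); ims.append(p)
    save(p,n+"0.png",1.5)
    for t,z in [("drive",.013),("rack",0),("dock",0),("slot_floor",.03),("console",0),("shuttle_ring",.041),("shuttle_lug",.05),("short_a",.013),("mug",0),("notes",0),("phone",0),("earbuds",0),("cardcase",0),("mouse",0)]:
        for d in bot.tip_of(t,p)[:3]: print(t,np.round(d["score"],2),np.round(d["xy"],1),ray(p,d["xy"],z))
E
```

```text
pics
{'t': 0.0, 'q': array([-1.3661,  0.4778,  0.0224,  1.5564, -0.0115,  1.1093, -0.0831]), 'joint_vel': array([-0.0002,  0.0012, -0.0015,  0.0001,  0.0008, -0.0005,  0.0011]), 'joint_torque': array([  0.0019, -59.646 ,   1.6081, -28.1197,   0.0122,   0.0092,
        -0.    ]), 'eef_pos': array([0.2075, 0.6417, 0.2304]), 'tool_rot': array([-0.0001,  0.1557,  0.9878, -0.0009]), 'contact_force': array([0.3352, 1.2511, 0.0256]), 'torque': array([ 0.0003, -0.0186,  0.0585]), 'grasp_force': 0.0, 'gripper_width': 0.9985803108052795}
top [[ 0.0232 -0.9786  0.2044  0.2762]
 [-0.9997 -0.0224  0.0065 -0.1322]
 [-0.0018 -0.2045 -0.9789  1.3392]
 [ 0.      0.      0.      1.    ]]
drive 0.83 [111.4 185. ] [0.5549 0.3183 0.013 ]
drive 0.4 [423.4 231.7] [ 0.4366 -0.6043  0.013 ]
rack 0.93 [117.1 198.6] [0.5165 0.3019 0.    ]
rack 0.22 [288.9 137.5] [ 0.7194 -0.2101  0.    ]
dock 0.87 [322.1 221.9] [ 0.4604 -0.3109  0.    ]
slot_floor 0.69 [320.8 222.7] [ 0.4538 -0.3032  0.03  ]
slot_floor 0.44 [112.8 194.6] [0.5227 0.3058 0.03  ]
console 0.67 [216.1 190.8] [0.547  0.0067 0.    ]
shuttle_ring 0.74
[... 1176 characters left out ...]
 230.3] [ 0.3123 -0.2178  0.    ]
shuttle_ring 0.46 [242.8 169.3] [ 0.5315 -0.034   0.041 ]
shuttle_lug 0.63 [256.4 165.3] [ 0.5742 -0.0345  0.05  ]
short_a 0.7 [208.9 129.3] [0.475  0.2639 0.013 ]
short_a 0.56 [237.4 235.5] [ 0.4604 -0.2853  0.013 ]
short_a 0.46 [218.4 122.9] [0.516  0.3006 0.013 ]
mug 0.7 [180.1 233. ] [ 0.3137 -0.2289 -0.    ]
mug 0.66 [274.4 133.1] [0.7031 0.2113 0.    ]
mug 0.16 [240.1 243.4] [ 0.4639 -0.303   0.    ]
notes 0.58 [300.2 169.8] [ 0.7242 -0.021   0.    ]
phone 0.97 [318.2 211.2] [ 0.7119 -0.2251  0.    ]
earbuds 0.76 [164.9 141.7] [0.3159 0.2353 0.    ]
cardcase 0.63 [180.6 232.9] [ 0.315  -0.2288 -0.    ]
mouse 0.82 [255.9 339.7] [ 0.4345 -0.5964  0.    ]
```

View pics/top0.png

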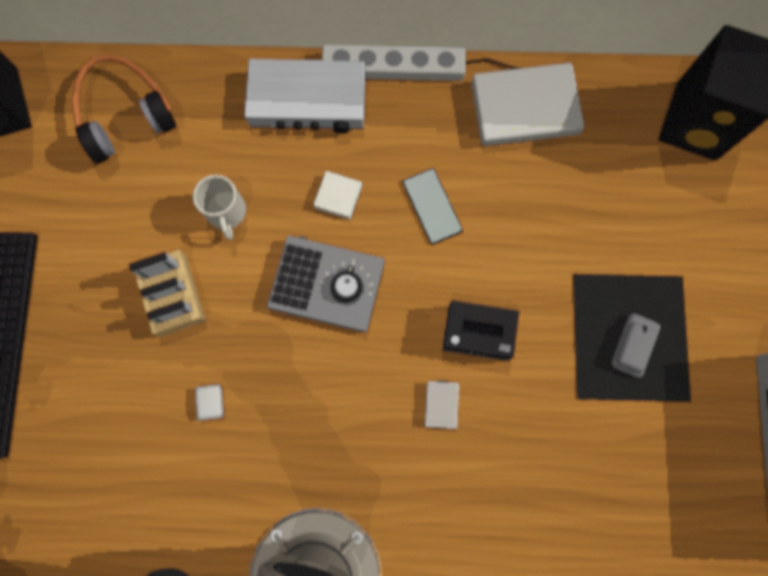

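View pics/side0.png

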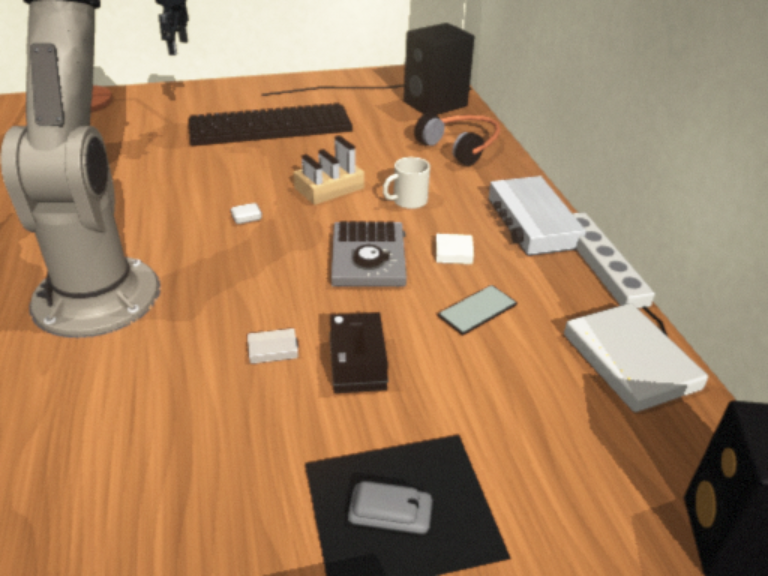

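Top view: rack at about (167,290) with the tall drive at its far end (152,263). The console is at (327,285) with its ring at (346,286), and the dock is at (481,330) with its slot at (484,328). Side view: the tall drive is at (345,155), farthest from the robot. I'll look at the rack from above with the wrist camera.

```bash
cat >> h.py <<'E'
def go(pos,yaw,o=None):
    """yaw = world direction (deg) of tool y; tool pointing down. prints turn, shift"""
    o=o or bot.get_obs(); C=Rq(o["tool_rot"]); best=None
    for k in (0,180):
        a=np.radians(yaw+k); y=np.array([np.cos(a),np.sin(a),0]); z=np.array([0,0,-1.]); x=np.cross(y,z)
        rv=(C.inv()*R.from_matrix(np.stack([x,y,z],1))).as_rotvec()
        if best is None or np.linalg.norm(rv)<np.linalg.norm(best): best=rv
    print("turn",np.round(best,4),"deg",np.degrees(np.linalg.norm(best)).round(1),"shift mm",np.round(C.inv().apply(np.array(pos)-o["eef_pos"])*1000,1))
E
python3 - <<'E'
from h import *
p=shot("wrist");print(np.round(p["tool_from_camera"],3),p["camera_matrix"])
go([.50,.30,.36],18)
E
```

```text
[[ 0.    -0.962 -0.273  0.07 ]
 [ 1.    -0.     0.001 -0.   ]
 [-0.001 -0.273  0.962 -0.142]
 [ 0.     0.     0.     1.   ]] [[291.7893748    0.         251.09302127]
 [  0.         291.7893748  194.27054659]
 [  0.           0.           1.        ]]
turn [-0.     -0.      0.9439] deg 54.1 shift mm [-383.4 -235.7 -128.7]
```

>>> jog_arm([
  [0, 0, 0.944, -380, -235, -130, 85],
  [0, 0, 0.944, -380, -235, -130, 85],
  [0, 0, 0.944, -380, -235, -130, 85],
  [0, 0, 0.944, -380, -235, -130, 85],
  [0, 0, 0.944, -380, -235, -130, 85],
  [0, 0, 0.944, -380, -235, -130, 85],
  [0, 0, 0.944, -380, -235, -130, 85],
  [0, 0, 0.944, -380, -235, -130, 85],
  [0, 0, 0.944, -380, -235, -130, 85],
  [0, 0, 0.944, -380, -235, -130, 85],
], grip_force=40)

```text
t: 2.8
eef_pos: [0.4959, 0.3029, 0.3609]
tool_rot: [-0.001, 0.587, 0.809, -0.0]
contact_force: [0.3, 0.1, 0.6]
gripper_width: 0.997
grasp_force: 0.0
```

Run:
```python
from h import *
np.set_printoptions(precision=4,suppress=True)
o=bot.get_obs(); print(o["t"],o["eef_pos"],o["tool_rot"],o["joint_vel"])
p=shot("wrist"); save(p,"w1.png",1.5)
for t,z in [("drive",.013),("rack",0),("short_a",.013)]:
    for d in bot.tip_of(t,p)[:3]: print(t,np.round(d["score"],2),np.round(d["xy"],1),ray(p,d["xy"],z))
import pickle; pickle.dump(p,open("w1.pkl","wb"))
```

```text
2.8 [0.4959 0.3029 0.3609] [-0.0005  0.5872  0.8094 -0.0002] [-0.0148  0.0045 -0.0106  0.003   0.0007  0.0013  0.0018]
drive 0.96 [293.9 155.8] [0.5637 0.3236 0.013 ]
rack 0.96 [265.9 153.1] [0.5186 0.3118 0.    ]
rack 0.7 [235.5 157.2] [0.4709 0.2888 0.    ]
short_a 0.9 [267.2 157. ] [0.5217 0.3078 0.013 ]
short_a 0.83 [241.3 156.1] [0.4797 0.2957 0.013 ]
```

View pics/w1.png

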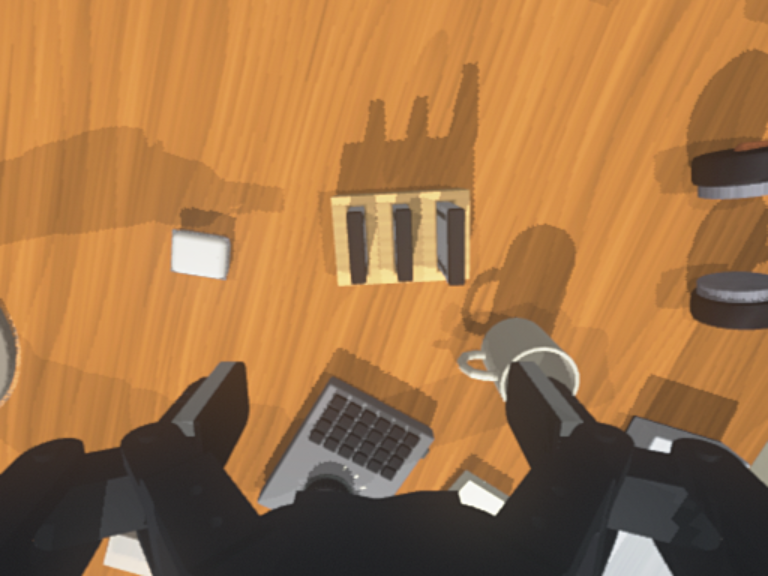

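Run:
```python
from h import *
import pickle; p=pickle.load(open("w1.pkl","rb"))
np.set_printoptions(precision=4,suppress=True)
f=lambda u,v,z: ray(p,((u+.5)/1.5-.5,(v+.5)/1.5-.5),z)
c=[f(*q,.113) for q in [(447,208),(464,209),(466,284),(449,284)]]
print(*c,sum(c)/4); l=(c[2]+c[3]-c[0]-c[1]);print("drive yaw from long",np.degrees(np.arctan2(l[1],l[0]))+90)
r=[f(*q,.045) for q in [(332,197),(468,191),(339,286)]]
d=r[1]-r[0];print(r,np.degrees(np.arctan2(d[1],d[0])),np.linalg.norm(d),(r[1]+r[2])/2)
# refine by segmentation: dark cap of tall drive
g=cv2.cvtColor(p["pixels"],cv2.COLOR_RGB2GRAY); sub=g[125:200,285:320]
m=(sub<75).astype(np.uint8); n,lab,st,ce=cv2.connectedComponentsWithStats(m); print(st[1:])
k=1+np.argmax(st[1:,4]); ys,xs=np.where(lab==k)
P=np.array([ray(p,(x+285,y+125),.113)[:2] for x,y in zip(xs,ys)]).astype(np.float32)
print(cv2.minAreaRect(P*1000),P.mean(0))
go([.563,.323,.2],15)
```

```text
[0.5422 0.3559 0.113 ] [0.5567 0.3598 0.113 ] [0.5832 0.2967 0.113 ] [0.5683 0.2918 0.113 ] [0.5626 0.3261 0.113 ]
drive yaw from long 22.41734142568251
[array([0.4383, 0.3275, 0.045 ]), array([0.5686, 0.3763, 0.045 ]), array([0.4723, 0.2392, 0.045 ])] 20.564835309438926 0.13913621012754404 [0.5205 0.3078 0.045 ]
[[ 14  14  10  50 121]
 [  7  16   4   4   7]
 [ 18  28   6  36  58]
 [  8  50   1   1   1]
 [ 19  58   1   2   2]]
((561.3403930664062, 326.5845947265625), (11.981410026550293, 66.83729553222656), 20.64680290222168) [0.5562 0.3304]
turn [-0.0009  0.      0.0547] deg 3.1 shift mm [ -1.8  70.1 160.8]
```

Run:
```python
from h import *
go([.563,.325,.17],20.5)
```

```text
turn [-0.0009 -0.     -0.0413] deg 2.4 shift mm [1.000e-01 7.080e+01 1.908e+02]
```

>>> jog_arm([
  [0, 0, -0.041, 0, 71, 60, 35],
  [0, 0, -0.041, 0, 71, 100, 35],
  [0, 0, -0.041, 0, 71, 150, 35],
  [0, 0, -0.041, 0, 71, 190, 35],
  [0, 0, -0.041, 0, 71, 190, 35],
  [0, 0, -0.041, 0, 71, 190, 35],
  [0, 0, -0.041, 0, 71, 190, 35],
])

```text
t: 3.88
eef_pos: [0.5656, 0.3245, 0.1738]
tool_rot: [0.001, 0.571, 0.821, 0.002]
contact_force: [-0.5, -0.2, 0.9]
gripper_width: 0.404
grasp_force: 0.0
```

Run:
```python
from h import *
np.set_printoptions(precision=4,suppress=True)
o=bot.get_obs(); print(o["t"],o["eef_pos"],o["tool_rot"],o["gripper_width"])
p=shot("wrist"); save(p,"w2.png",1.5)
for d in bot.tip_of("drive",p)[:2]: print(np.round(d["score"],2),np.round(d["xy"],1),ray(p,d["xy"],.013))
import pickle; pickle.dump(p,open("w2.pkl","wb"))
```

```text
3.875 [0.5656 0.3245 0.1738] [0.0006 0.5711 0.8209 0.0019] 0.40379131771292853
0.71 [249.5 179.4] [0.5636 0.3246 0.013 ]
```

View pics/w2.png

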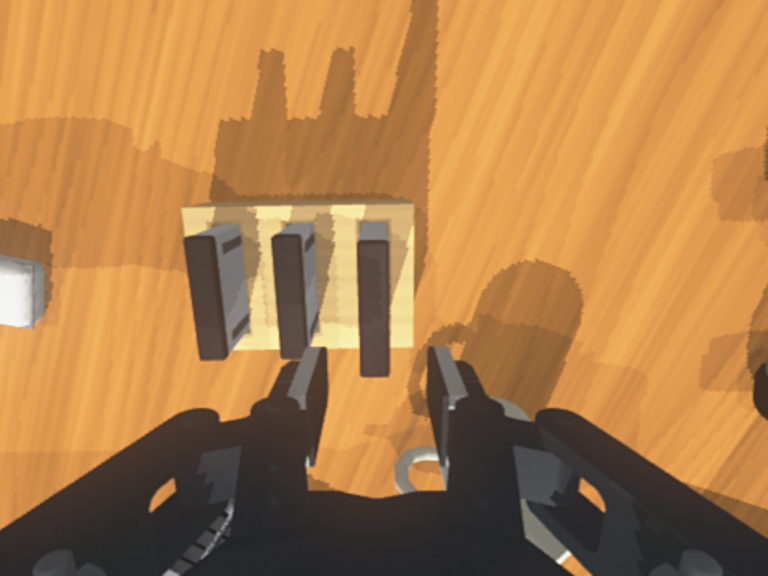

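Run:
```python
from h import *
import pickle; p=pickle.load(open("w2.pkl","rb"))
np.set_printoptions(precision=4,suppress=True)
f=lambda u,v,z: ray(p,((u+.5)/1.5-.5,(v+.5)/1.5-.5),z)
c=[f(*q,.113) for q in [(358.5,241),(388.5,241),(389.5,376),(361.5,376)]]
l=(c[2]+c[3]-c[0]-c[1]);print(sum(c)/4,"yaw",np.degrees(np.arctan2(l[1],l[0]))+90, [np.linalg.norm(c[i]-c[i-1]) for i in range(4)])
go((sum(c)/4)[:2].tolist()+[.078],21)
```

```text
[0.5631 0.3262 0.113 ] yaw 21.082447861706427 [np.float64(0.069183101682921), np.float64(0.013993921184744549), np.float64(0.06920632348745619), np.float64(0.014262448386540007)]
turn [ 0.0029 -0.001  -0.0115] deg 0.7 shift mm [ 2.6 -1.6 95.2]
```

>>> jog_arm([
  [0, 0, -0.012, 2.5, -2, 0, 35],
  [0, 0, -0.012, 2.5, -2, 30, 35],
  [0, 0, -0.012, 2.5, -2, 60, 35],
  [0, 0, -0.012, 2.5, -2, 80, 35],
  [0, 0, -0.012, 2.5, -2, 95, 35],
  [0, 0, -0.012, 2.5, -2, 95, 35],
  [0, 0, -0.012, 2.5, -2, 95, 35],
  [0, 0, -0.012, 2.5, -2, 95, 35],
])

```text
t: 4.97
eef_pos: [0.5624, 0.3256, 0.0773]
tool_rot: [0.0, 0.566, 0.824, 0.001]
contact_force: [0.1, 0.0, -0.3]
gripper_width: 0.409
grasp_force: 0.0
```

>>> jog_arm([
  [0, 0, 0, 0, 0, 0, 0],
  [0, 0, 0, 0, 0, 0, 0],
  [0, 0, 0, 0, 0, 0, 0],
  [0, 0, 0, 0, 0, 0, 0],
  [0, 0, 0, 0, 0, 0, 0],
], grip_force=60)

```text
t: 5.6
eef_pos: [0.5622, 0.3256, 0.077]
tool_rot: [0.0, 0.566, 0.824, 0.001]
contact_force: [-0.3, -0.1, 5.3]
gripper_width: 0.168
grasp_force: 59.1
```

>>> jog_arm([
  [0, 0, 0, 0, 0, -10, 0],
  [0, 0, 0, 0, 0, -25, 0],
  [0, 0, 0, 0, 0, -45, 0],
  [0, 0, 0, 0, 0, -75, 0],
  [0, 0, 0, 0, 0, -110, 0],
  [0, 0, 0, 0, 0, -150, 0],
  [0, 0, 0, 0, 0, -200, 0],
  [0, 0, 0, 0, 0, -200, 0],
  [0, 0, 0, 0, 0, -200, 0],
])

```text
t: 6.72
eef_pos: [0.5608, 0.3249, 0.2763]
tool_rot: [-0.0, 0.566, 0.824, -0.001]
contact_force: [-0.6, -0.3, -2.0]
gripper_width: 0.169
grasp_force: 59.3
```

Run:
```python
from h import *
o=bot.get_obs(); print(o["eef_pos"],o["q"])
go([.46,-.24,.32],-5)
```

```text
[0.56080787 0.32488468 0.27626473] [-0.89773398  0.4127408   0.38247215  1.59157841 -0.16380016  1.17033433
 -0.11316396]
turn [-1.400e-03  1.000e-04  4.542e-01] deg 26.0 shift mm [-491.1 -296.8  -43.4]
```

>>> jog_arm([
  [0, 0, 0.454, -490, -297, -43, 0],
  [0, 0, 0.454, -490, -297, -43, 0],
  [0, 0, 0.454, -490, -297, -43, 0],
  [0, 0, 0.454, -490, -297, -43, 0],
  [0, 0, 0.454, -490, -297, -43, 0],
  [0, 0, 0.454, -490, -297, -43, 0],
  [0, 0, 0.454, -490, -297, -43, 0],
  [0, 0, 0.454, -490, -297, -43, 0],
  [0, 0, 0.454, -490, -297, -43, 0],
  [0, 0, 0.454, -490, -297, -43, 0],
])

```text
t: 7.98
eef_pos: [0.4573, -0.243, 0.3186]
tool_rot: [-0.001, 0.74, 0.673, -0.001]
contact_force: [0.1, 0.2, -1.9]
gripper_width: 0.168
grasp_force: 59.5
```

>>> jog_arm([
  [0, 0, 0, 0, 0, 0, 0],
  [0, 0, 0, 0, 0, 0, 0],
  [0, 0, 0, 0, 0, 0, 0],
])

```text
t: 8.35
eef_pos: [0.4608, -0.2368, 0.3188]
tool_rot: [-0.001, 0.736, 0.677, -0.0]
contact_force: [-0.6, -1.0, -2.8]
gripper_width: 0.164
grasp_force: 59.5
```

Run:
```python
from h import *
np.set_printoptions(precision=4,suppress=True)
o=bot.get_obs(); print(o["t"],o["eef_pos"],o["tool_rot"],o["q"])
p=shot("wrist"); save(p,"w3.png",1.5)
for t,z in [("drive",.25),("dock",0),("slot_floor",.03)]:
    for d in bot.tip_of(t,p)[:2]: print(t,np.round(d["score"],2),np.round(d["xy"],1),ray(p,d["xy"],z))
import pickle; pickle.dump(p,open("w3.pkl","wb"))
```

```text
8.35 [ 0.4608 -0.2368  0.3188] [-0.0005  0.7362  0.6768 -0.0001] [-0.3493  0.1596  0.808   1.853  -0.1248  1.1817  0.416 ]
drive 0.62 [254.  210.2] [ 0.4616 -0.2397  0.25  ]
dock 0.68 [251.3 194.1] [ 0.4546 -0.297   0.    ]
slot_floor 0.33 [416.8 124.8] [ 0.701  -0.2053  0.03  ]
```

View pics/w3.png

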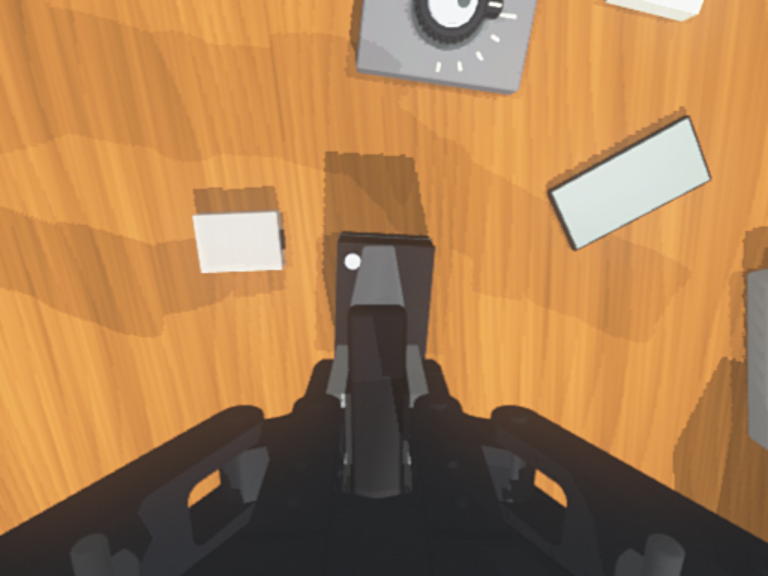

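>>> jog_arm([
  [0, 0, 0, -60, 0, 0, 0],
  [0, 0, 0, -120, 0, 0, 0],
  [0, 0, 0, -150, 0, 0, 0],
  [0, 0, 0, -150, 0, 0, 0],
  [0, 0, 0, -150, 0, 0, 0],
  [0, 0, 0, -150, 0, 0, 0],
  [0, 0, 0, -150, 0, 0, 0],
])

```text
t: 9.43
eef_pos: [0.4479, -0.387, 0.3194]
tool_rot: [-0.0, 0.737, 0.676, 0.0]
contact_force: [0.6, 0.2, -1.7]
gripper_width: 0.166
grasp_force: 59.4
```

Run:
```python
from h import *
np.set_printoptions(precision=4,suppress=True)
o=bot.get_obs(); print(o["t"],o["eef_pos"],o["tool_rot"],o["joint_vel"])
p=shot("wrist"); save(p,"w4.png",1.5)
for t,z in [("drive",.25),("dock",0),("slot_floor",.03),("console",0),("shuttle_ring",.041),("shuttle_lug",.05)]:
    for d in bot.tip_of(t,p)[:2]: print(t,np.round(d["score"],2),np.round(d["xy"],1),ray(p,d["xy"],z))
import pickle; pickle.dump(p,open("w4.pkl","wb"))
```

```text
9.425 [ 0.4479 -0.387   0.3194] [-0.      0.7366  0.6764  0.0004] [ 0.0036  0.0034  0.0049 -0.0034 -0.0008 -0.0002  0.0022]
drive 0.98 [251.8 212. ] [ 0.4469 -0.3914  0.25  ]
dock 0.93 [250.9  98.7] [ 0.4541 -0.2988  0.    ]
slot_floor 0.75 [256.6  97.5] [ 0.4621 -0.2991  0.03  ]
```

View pics/w4.png

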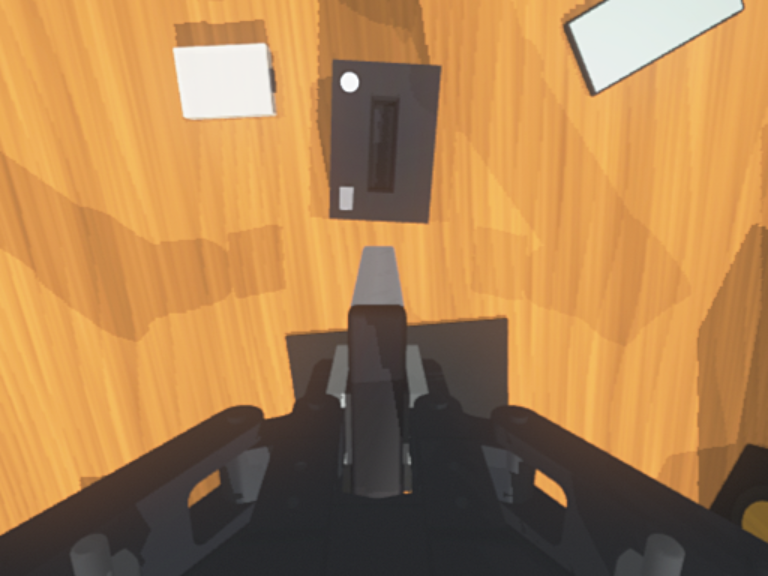

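Run:
```python
from h import *
import pickle; p=pickle.load(open("w4.pkl","rb"))
np.set_printoptions(precision=4,suppress=True)
f=lambda u,v,z: ray(p,((u+.5)/1.5-.5,(v+.5)/1.5-.5),z)
def rect(c,n):
    l=c[0]+c[1]-c[2]-c[3]; w=c[1]+c[2]-c[0]-c[3]
    print(n,sum(c)/4,"yaw l",np.degrees(np.arctan2(l[1],l[0]))-90,"yaw w",np.degrees(np.arctan2(w[1],w[0])),np.linalg.norm(l)/2,np.linalg.norm(w)/2)
rect([f(*q,.065) for q in [(332,60),(440,66),(429,222),(330,218)]],"top")
rect([f(*q,.065) for q in [(371,97),(399,97),(394,192),(368,191)]],"slot")
T=np.linalg.inv(p["W"]@np.linalg.inv(p["tool_from_camera"]))
z=.3194
for q in [(363.5,247,z-.0655),(392.5,247,z-.0655),(350,306,z+.036),(406,306,z+.036)]:
    X=f(*q); print((T@np.append(X,1))[:3]*1000)
```

```text
top [ 0.4593 -0.2993  0.065 ] yaw l -7.174252336267173 yaw w -7.457926176213489 0.12800225374648017 0.08893275614639858
slot [ 0.4595 -0.2997  0.065 ] yaw l -7.205732249559489 yaw w -5.935534713577309 0.07719365423146328 0.023205930246847025
[32.919  -7.5513 65.4766]
[32.9199  6.3395 65.4823]
[ 35.6374  -7.9678 -36.022 ]
[ 35.6376   6.2658 -36.0162]
```

Run:
```python
from h import *
go([.4602,-.299,.155],-7)
```

```text
turn [ 0.     -0.      0.0352] deg 2.0 shift mm [ 89.8   5.1 164.3]
```

>>> jog_arm([
  [0, 0, 0.035, 45, 3, 0, 0],
  [0, 0, 0.035, 90, 5, 30, 0],
  [0, 0, 0.035, 90, 5, 80, 0],
  [0, 0, 0.035, 90, 5, 130, 0],
  [0, 0, 0.035, 90, 5, 155, 0],
  [0, 0, 0.035, 90, 5, 164, 0],
  [0, 0, 0.035, 90, 5, 164, 0],
  [0, 0, 0.035, 90, 5, 164, 0],
  [0, 0, 0.035, 90, 5, 164, 0],
])

```text
t: 10.9
eef_pos: [0.4607, -0.2992, 0.1563]
tool_rot: [0.001, 0.749, 0.663, 0.001]
contact_force: [1.3, 0.5, -1.4]
gripper_width: 0.169
grasp_force: 59.3
```

Run:
```python
from h import *
o=bot.get_obs(); print(o["eef_pos"],o["contact_force"]); go([.4602,-.299,.094],-7)
```

```text
[ 0.46074613 -0.29916128  0.15632852] [ 1.26603486  0.53043654 -1.43402219]
turn [0.0019 0.0003 0.0002] deg 0.1 shift mm [ 0.1 -0.7 62.3]
```

>>> jog_arm([
  [0, 0, 0, 0, -0.5, 12, 0],
  [0, 0, 0, 0, -0.5, 20, 0],
  [0, 0, 0, 0, -0.5, 25, 0],
  [0, 0, 0, 0, -0.5, 29, 0],
  [0, 0, 0, 0, -0.5, 32, 0],
  [0, 0, 0, 0, -0.5, 35, 0],
  [0, 0, 0, 0, -0.5, 35, 0],
])

```text
t: 11.78
eef_pos: [0.4595, -0.2987, 0.1201]
tool_rot: [-0.0, 0.749, 0.663, -0.0]
contact_force: [-0.4, -0.4, -1.7]
gripper_width: 0.167
grasp_force: 59.6
```

>>> jog_arm([
  [0, 0, 0, 0, 0, 5, 0],
  [0, 0, 0, 0, 0, 10, 0],
  [0, 0, 0, 0, 0, 15, 0],
  [0, 0, 0, 0, 0, 19, 0],
  [0, 0, 0, 0, 0, 22, 0],
  [0, 0, 0, 0, 0, 24, 0],
  [0, 0, 0, 0, 0, 25, 0],
  [0, 0, 0, 0, 0, 25, 0],
])

```text
t: 12.78
eef_pos: [0.4596, -0.2988, 0.0953]
tool_rot: [0.0, 0.749, 0.663, 0.0]
contact_force: [0.5, -0.8, -2.7]
gripper_width: 0.168
grasp_force: 59.6
```

>>> jog_arm([
  [0, 0, 0, 0, 0, 1, 0],
  [0, 0, 0, 0, 0, 2, 0],
  [0, 0, 0, 0, 0, 3, 0],
  [0, 0, 0, 0, 0, 3, 0],
])

```text
t: 13.28
eef_pos: [0.46, -0.2989, 0.0939]
tool_rot: [0.0, 0.749, 0.663, 0.001]
contact_force: [-4.3, 4.8, 16.8]
gripper_width: 0.166
grasp_force: 62.3
```

>>> jog_arm([
  [0, 0, 0, 0, 0, -1, 10],
  [0, 0, 0, 0, 0, -1, 40],
  [0, 0, 0, 0, 0, -1, 50],
  [0, 0, 0, 0, 0, -1, 50],
  [0, 0, 0, 0, 0, -1, 50],
  [0, 0, 0, 0, 0, -1, 50],
])

```text
t: 14.02
eef_pos: [0.4595, -0.2988, 0.0932]
tool_rot: [-0.0, 0.749, 0.663, -0.0]
contact_force: [-0.3, 0.2, -0.5]
gripper_width: 0.586
grasp_force: 0.0
```

>>> jog_arm([
  [0, 0, 0, 0, 0, -20, 50],
  [0, 0, 0, 0, 0, -60, 50],
  [0, 0, 0, 0, 0, -110, 50],
  [0, 0, 0, 0, 0, -160, 50],
  [0, 0, 0, 0, 0, -200, 85],
  [0, 0, 0, 0, 0, -200, 85],
  [0, 0, 0, 0, 0, -200, 85],
])

```text
t: 14.9
eef_pos: [0.4593, -0.2986, 0.2935]
tool_rot: [-0.0, 0.749, 0.663, 0.0]
contact_force: [-0.6, 1.0, -1.3]
gripper_width: 0.995
grasp_force: 0.0
```

Run:
```python
from h import *
o=bot.get_obs(); print(o["eef_pos"],o["q"]);
a=np.radians(-12.6); go([.535,-.10,.30],-12.6)
```

```text
[ 0.45925899 -0.29856722  0.29353015] [-0.24401982  0.27282581  0.87196354  1.82751991 -0.22907657  1.14602082
  0.58302975]
turn [ 0.0002 -0.0006  0.0978] deg 5.6 shift mm [206.3  51.   -6.3]
```

>>> jog_arm([
  [0, 0, 0.098, 60, 15, -6, 85],
  [0, 0, 0.098, 120, 30, -6, 85],
  [0, 0, 0.098, 180, 51, -6, 85],
  [0, 0, 0.098, 190, 51, -6, 85],
  [0, 0, 0.098, 190, 51, -6, 85],
  [0, 0, 0.098, 190, 51, -6, 85],
  [0, 0, 0.098, 190, 51, -6, 85],
])

```text
t: 15.78
eef_pos: [0.5326, -0.1183, 0.2993]
tool_rot: [0.0, 0.781, 0.624, -0.0]
contact_force: [0.5, 0.1, 0.9]
gripper_width: 0.997
grasp_force: 0.0
```

Run:
```python
from h import *
np.set_printoptions(precision=4,suppress=True)
o=bot.get_obs(); print(o["t"],o["eef_pos"],o["tool_rot"],o["joint_vel"])
p=shot("wrist"); save(p,"w5.png",1.5)
for t,z in [("console",0),("shuttle_ring",.041),("shuttle_lug",.05)]:
    for d in bot.tip_of(t,p)[:2]: print(t,np.round(d["score"],2),np.round(d["xy"],1),ray(p,d["xy"],z))
import pickle; pickle.dump(p,open("w5.pkl","wb"))
```

```text
15.775 [ 0.5326 -0.1183  0.2993] [ 0.      0.7815  0.6239 -0.0001] [-0.0021  0.0017 -0.0075 -0.0047 -0.0027 -0.0005 -0.0018]
console 0.72 [241.2  73.9] [0.5445 0.0025 0.    ]
shuttle_ring 0.71 [240.  105.1] [ 0.5344 -0.0392  0.041 ]
shuttle_lug 0.97 [269.1 104.9] [ 0.5711 -0.0475  0.05  ]
```

View pics/w5.png

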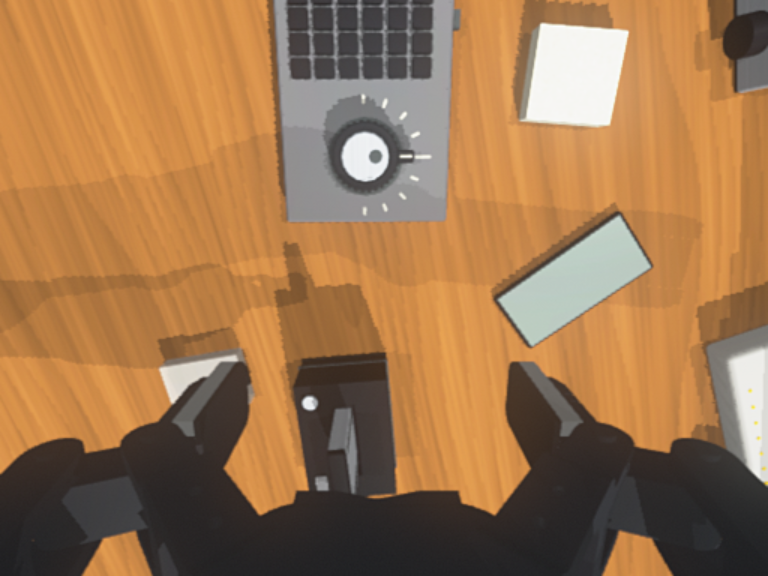

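Run:
```python
from h import *
import pickle; p=pickle.load(open("w5.pkl","rb"))
np.set_printoptions(precision=4,suppress=True)
f=lambda u,v,z: ray(p,((u+.5)/1.5-.5,(v+.5)/1.5-.5),z)
print(f(365,156,.05)); c=[f(*q,.03) for q in [(285,222),(446,221),(449,100),(280.5,100)]]
d=c[1]-c[0]; print(np.degrees(np.arctan2(d[1],d[0])),np.linalg.norm(d))
a,b=f(365,156,.05),f(430,157,.03);d=b-a;print("rest mark",np.degrees(np.arctan2(d[1],d[0])))
yaw=-13; e=np.array([np.cos(np.radians(yaw)),np.sin(np.radians(yaw)),0]); m=(c[0]+c[1])/2
n=np.array([-e[1],e[0],0]); print("ring from edge",m+58*n/1000)
g=p["pixels"].astype(int); w=((g.min(2)>150)).astype(np.uint8); n,lab,st,ce=cv2.connectedComponentsWithStats(w[85:125,225:262]); print(st,ce)
k=1+np.argmax(st[1:,4]); (x,y),r=cv2.minEnclosingCircle(np.argwhere(lab==k)[:,::-1].astype(np.float32)); print(x+225,y+85,r,ray(p,(x+225,y+85),.05))
# ring dark
w=(g.max(2)<70).astype(np.uint8)[70:135,210:280]; n,lab,st,ce=cv2.connectedComponentsWithStats(w); k=1+np.argmax(st[1:,4]); print(st[k],ce[k]+[210,70])
go([.535,-.04,.12],77)
```

```text
[ 0.539  -0.0388  0.05  ]
-12.427911895668208 0.1504596232318553
rest mark -13.148643687501268
ring from edge [ 0.5387 -0.0388  0.03  ]
[[  0   0  37  40 732]
 [  3   3  31  33 748]] [[18.4754 20.0096]
 [17.5348 19.0013]]
243.0 104.0 16.278919219970703 [ 0.5387 -0.039   0.05  ]
[21 13  4  2  6] [232.5  83.5]
turn [ 0.0002 -0.     -1.5651] deg 89.7 shift mm [ 75.6 -15.1 179.4]
```

>>> jog_arm([
  [0, 0, -1.565, 76, -19, 100, 85],
  [0, 0, -1.565, 76, -19, 100, 85],
  [0, 0, -1.565, 76, -19, 100, 85],
  [0, 0, -1.565, 76, -19, 100, 85],
  [0, 0, -1.565, 76, -19, 140, 80],
  [0, 0, -1.565, 76, -19, 179, 78],
  [0, 0, -1.565, 76, -19, 179, 78],
  [0, 0, -1.565, 76, -19, 179, 78],
  [0, 0, -1.565, 76, -19, 179, 78],
  [0, 0, -1.565, 76, -19, 179, 78],
])

```text
t: 17.23
eef_pos: [0.5315, -0.0384, 0.1203]
tool_rot: [0.0, 0.113, 0.994, 0.0]
contact_force: [0.3, 0.1, 0.9]
gripper_width: 0.916
grasp_force: 0.0
```

>>> jog_arm([
  [0, 0, 0, 0, 0, 0, 78],
  [0, 0, 0, 0, 0, 0, 78],
])

```text
t: 17.48
eef_pos: [0.5314, -0.0381, 0.1203]
tool_rot: [0.0, 0.113, 0.994, -0.0]
contact_force: [0.0, 0.0, -0.1]
gripper_width: 0.91
grasp_force: 0.0
```

Run:
```python
from h import *
o=bot.get_obs(); print(o["eef_pos"],o["q"]);
go([.5388,-.039,.030],77)
```

```text
[ 0.53142659 -0.03807902  0.12030067] [-0.32915229  0.40023165  0.35296597  2.014875   -0.19695474  0.75850494
  1.48600944]
turn [-0.0001  0.0001  0.0003] deg 0.0 shift mm [-7.4  0.8 90.3]
```

>>> jog_arm([
  [0, 0, 0, -7.5, 1, 0, 78],
  [0, 0, 0, -7.5, 1, 25, 78],
  [0, 0, 0, -7.5, 1, 50, 78],
  [0, 0, 0, -7.5, 1, 65, 78],
  [0, 0, 0, -7.5, 1, 78, 78],
  [0, 0, 0, -7.5, 1, 86, 78],
  [0, 0, 0, -7.5, 1, 90, 78],
  [0, 0, 0, -7.5, 1, 90, 78],
])

```text
t: 18.48
eef_pos: [0.539, -0.0388, 0.0304]
tool_rot: [0.0, 0.113, 0.994, 0.0]
contact_force: [1.4, 0.2, -0.3]
gripper_width: 0.914
grasp_force: 0.0
```

>>> jog_arm([
  [0, 0, 0, 0, 0, 0, 50],
  [0, 0, 0, 0, 0, 0, 50],
  [0, 0, 0, 0, 0, 0, 50],
  [0, 0, 0, 0, 0, 0, 50],
], grip_force=60)

```text
t: 18.98
eef_pos: [0.5392, -0.0393, 0.0314]
tool_rot: [0.0, 0.113, 0.994, 0.0]
contact_force: [-2.4, -0.9, 7.5]
gripper_width: 0.675
grasp_force: 62.4
```

Run:
```python
from h import *
o=bot.get_obs(); print(o["eef_pos"],o["q"],o["contact_force"],o["torque"],o["gripper_width"]*85.4)
p=shot("wrist"); save(p,"w6.png",1.5)
```

```text
[ 0.53922864 -0.03926666  0.0314096 ] [-0.26800343  0.55439904  0.28756168  2.0382723  -0.2741152   0.58393891
  1.55318499] [-2.41689829 -0.92513914  7.52654815] [-0.35251926  0.55672793  0.02194219] 57.62987446664484
```

View pics/w6.png

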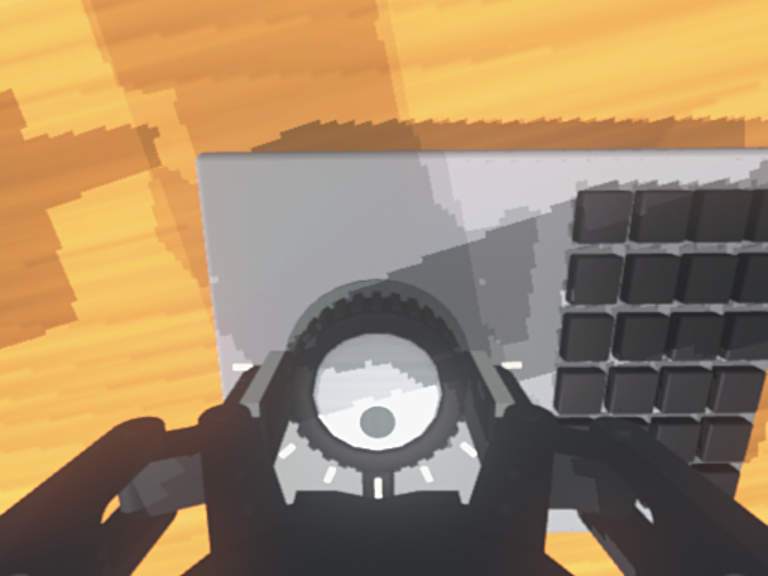

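>>> jog_arm([
  [0, 0, 0.12, 0, 0, 0, 50],
  [0, 0, 0.26, 0, 0, 0, 50],
  [0, 0, 0.4, 0, 0, 0, 50],
  [0, 0, 0.54, 0, 0, 0, 50],
  [0, 0, 0.68, 0, 0, 0, 50],
  [0, 0, 0.82, 0, 0, 0, 50],
  [0, 0, 0.96, 0, 0, 0, 50],
  [0, 0, 1.1, 0, 0, 0, 50],
  [0, 0, 1.22, 0, 0, 0, 50],
  [0, 0, 1.22, 0, 0, 0, 50],
], grip_force=70)

```text
t: 20.27
eef_pos: [0.5396, -0.0388, 0.0315]
tool_rot: [0.0, 0.662, 0.75, 0.001]
contact_force: [-2.1, -0.7, 10.0]
gripper_width: 0.675
grasp_force: 72.9
```

>>> jog_arm([
  [0, 0, 0, 0, 0, 0, 50],
  [0, 0, 0, 0, 0, 0, 50],
  [0, 0, 0, 0, 0, 0, 50],
  [0, 0, 0, 0, 0, 0, 50],
  [0, 0, 0, 0, 0, 0, 50],
  [0, 0, 0, 0, 0, 0, 50],
])

```text
t: 21.02
eef_pos: [0.5397, -0.0388, 0.0315]
tool_rot: [0.0, 0.661, 0.75, 0.001]
contact_force: [-1.8, 0.1, 8.7]
gripper_width: 0.669
grasp_force: 72.9
```

Run:
```python
from h import *
o=bot.get_obs(); print(o["t"],o["eef_pos"],o["tool_rot"],o["joint_vel"].round(3),o["contact_force"],o["torque"],o["gripper_width"]*85.4)
go([.539,-.039,.03],77-68.75)
p=shot("wrist"); save(p,"w7.png",1.5)
```

```text
21.025 [ 0.53965359 -0.03880665  0.03150416] [3.53034770e-04 6.61287681e-01 7.50131935e-01 7.47595275e-04] [ 0.001 -0.001  0.    -0.001 -0.001  0.001 -0.   ] [-1.79237402  0.06846729  8.74611391] [-0.12693427  0.62787508  0.22421985] 57.17234743068462
turn [ 0.0016 -0.0004 -0.0183] deg 1.1 shift mm [-0.1 -0.7  1.5]
```

View pics/w7.png

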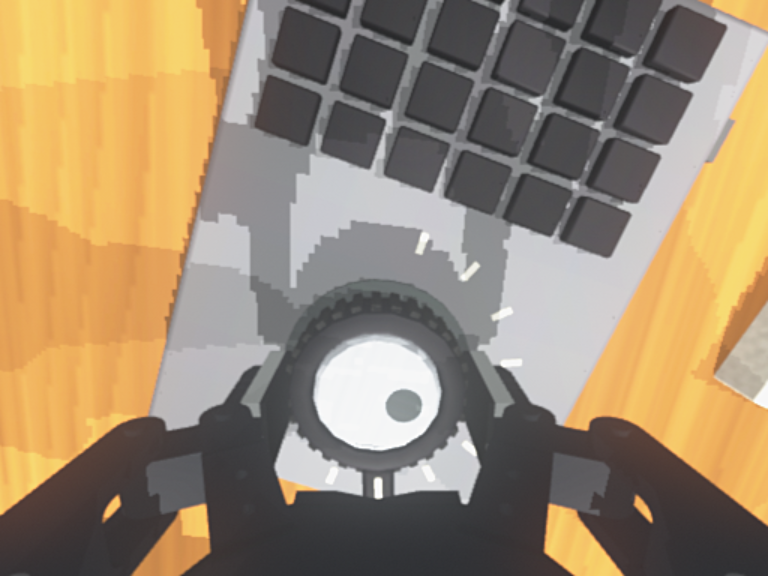

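Run:
```python
from station import bot
print(bot.hand_in())
```

```text
the job is handed in; nothing more can be done
None
```

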